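# Crib up, kickstand down, hold the scooter frame upright

## Task

Finish the little crib on the repair board: lay the two loose wooden slats crosswise over the fixed pair, one at each end, so the crib's edges are flush all round. Then, with the frame stub still leaning back on its stops, flip its kickstand down over centre until it snaps fully down over the crib. Last, bring the frame upright and finish while still holding it upright with the gripper's fingers, since it tips back if let go; leave the tin and the bottle alone.

Things in the scene. Friction and masses are not known exactly. Their poses are not given: they have to be found in the camera images.
- board: Plywood repair board, 260 x 300 x 18 mm, fixed to the bench, place and yaw vary. Origin under its centre; z up, x from the crib to the frame (roughly away from the robot), y along the frame. Two plain slats screwed to it, along y, are the crib's lower layer. Ears at x = +60 mm carry the frame; steel lean stops 88 mm high stand at x = +110 mm, y = +-110 mm
- crib (a point): Centre of the top plane of the fixed lower slats, 34 mm above the bench; axes as the board. The fixed slats are 106 mm long (y), 30 mm wide, at x = -45 and +45 mm, so the pair covers 120 (x) by 106 mm (y). The loose slats belong on top, along x, flush with the pair's ends: centres x = 0, y = +38 and -38 mm, undersides z = 0. Frame tipping axis at crib x = +110 mm, board's middle at crib y = +51 mm
- slat_a: Loose plain wooden slat, 120 x 30 x 16 mm, about 45 g, lying flat on the bench left or right of the board; origin at the centre of its underside, x along its length, z up
- slat_b: The other loose slat, the same as slat_a; the two are interchangeable
- frame_hinge (a point): Fixed point in the middle of the frame's tipping axis, which runs along its y, 48 mm above the bench, between two steel ears; axes as the board
- frame (a joint): Lean of the frame stub (rad): 0 upright, positive to the board's +x, away from crib and kickstand. Starts on its stops at about 0.36 and tips back there if let go (about 2.6 kg: some 7 N at the top tube there, 2.5 N upright). Other limit -0.25. Grey stub of a small scooter frame: two posts 170 mm apart, cross bars, a hub 90 mm across on the far side, a top tube
- frame_grip (a point): Middle of the top tube's axis, 215 mm from the tipping axis. The tube is round, 30 mm in diameter, 280 mm long along y, free to grasp from above with the fingers astride it (next bar 70 mm lower). It travels on an arc about frame_hinge. Axes turn with the frame: y along the tube, z away from the tipping axis
- stand_hinge (a point): Pivot of the kickstand on the frame's crib side, 145 mm above and 45 mm to -x of the tipping axis in the frame. Axes turn with the frame: x across it (the pivot axis), y along it, z up the posts
- stand_foot (a point): Foot end of the kickstand, a steel leg 14 mm thick with a 28 mm rubber foot. In stand_hinge axes the foot is always 63 mm to -x (the leg splays evenly, from 6 mm at the pivot) and 130 mm from the pivot axis: folded it points to +y and 8 degrees up; down it points to -z and 6 degrees to -y, about 10 mm over the finished crib once the frame is upright
- stand (a joint): Kickstand (rad): 0 folded, turning from +y down to -z in the frame's axes, 1.82 fully down on its stop. A spring drives it away from centre at 0.91: back to 0 before it, on to 1.82 by itself past it. Pressing the leg's middle from above takes about 5 N at first, less towards the centre
- tin: Bystander: steel tin, 66 mm across, 100 mm high, standing left or right of the board; origin under its centre
- oil: Bystander: grey bottle, 60 mm across, 150 mm high; origin under its centre
There are look-alikes about, which are no part of the job. Leave any green look-alike of the slat_a alone. What is shaped like the slat_b but purple is not meant.

How it is judged:
On the way, in this order (a step that is already met when the one before it is completed fails the run):
1. both loose slats lie crosswise on the fixed pair, flush with its ends, and are let go (((y of slat_a in the frame of crib between 0.026 and 0.05 m and x of slat_a in the frame of crib between -0.015 and 0.015 m and z of slat_a in the frame of crib between -0.004 and 0.004 m and angle between the x axis of each of slat_a, slat_b and the x axis of crib, either way round below 0.17 rad and linear speed of each of slat_a, slat_b below 0.03 m/s and contact force between each of slat_a, slat_b and the fingers below 0.1 N and y of slat_b in the frame of crib between -0.05 and -0.026 m and x of slat_b in the frame of crib between -0.015 and 0.015 m and z of slat_b in the frame of crib between -0.004 and 0.004 m) or (y of slat_a in the frame of crib between -0.05 and -0.026 m and x of slat_a in the frame of crib between -0.015 and 0.015 m and z of slat_a in the frame of crib between -0.004 and 0.004 m and angle between the x axis of each of slat_a, slat_b and the x axis of crib, either way round below 0.17 rad and linear speed of each of slat_a, slat_b below 0.03 m/s and contact force between each of slat_a, slat_b and the fingers below 0.1 N and y of slat_b in the frame of crib between 0.026 and 0.05 m and x of slat_b in the frame of crib between -0.015 and 0.015 m and z of slat_b in the frame of crib between -0.004 and 0.004 m))), for 0.2 s.
2. the kickstand is flipped fully down while the frame still leans back (value of joint stand above 1.7 rad and value of joint frame above 0.2 rad), for 0.2 s.
At the end, for the whole second after the job is handed in: Slats flat on the fixed pair and let go, centres within 12 mm (along the frame) and 15 mm (across) of flush, square within 0.17 rad; kickstand above 1.7 rad; frame still, within 0.07 rad of upright, fingers on it with over 0.6 N; kickstand not resting on the slats (((y of slat_a in the frame of crib between 0.026 and 0.05 m and x of slat_a in the frame of crib between -0.015 and 0.015 m and z of slat_a in the frame of crib between -0.004 and 0.004 m and angle between the x axis of each of slat_a, slat_b and the x axis of crib, either way round below 0.17 rad and linear speed of each of slat_a, slat_b below 0.03 m/s and contact force between each of slat_a, slat_b and the fingers below 0.1 N and y of slat_b in the frame of crib between -0.05 and -0.026 m and x of slat_b in the frame of crib between -0.015 and 0.015 m and z of slat_b in the frame of crib between -0.004 and 0.004 m) or (y of slat_a in the frame of crib between -0.05 and -0.026 m and x of slat_a in the frame of crib between -0.015 and 0.015 m and z of slat_a in the frame of crib between -0.004 and 0.004 m and angle between the x axis of each of slat_a, slat_b and the x axis of crib, either way round below 0.17 rad and linear speed of each of slat_a, slat_b below 0.03 m/s and contact force between each of slat_a, slat_b and the fingers below 0.1 N and y of slat_b in the frame of crib between 0.026 and 0.05 m and x of slat_b in the frame of crib between -0.015 and 0.015 m and z of slat_b in the frame of crib between -0.004 and 0.004 m)) and value of joint stand above 1.7 rad and value of joint frame between -0.07 and 0.07 rad and velocity of joint frame between -0.1 and 0.1 rad/s and contact force between the fingers and frame above 0.6 N and contact force between each of slat_a, slat_b and frame below 0.3 N); the arm keeps its last pose, push and grip.
It fails at once if a bystander (tin or bottle) is moved more than 30 mm (distance of any of tin, oil from where it was at the start of the episode above 0.03 m).
It fails at once if a bystander (tin or bottle) is knocked over (angle between any of tin, oil's own z axis and vertical above 0.5 rad).
It also fails if it takes over 69 s, if anything falls off the work surface, if the arm or the gripper's body presses on something with over 40 N, if the wrist force passes 120 N, or if a joint passes its speed limit or range.

## Robot

A 6-joint arm with a two-finger parallel gripper is mounted at the origin on the work surface. World frame = base frame: x ahead of the robot, y to its left, z up, the work surface at z = 0. Lengths are in m, angles in rad, forces in N, time in s.
With the tool pointing down it reaches from about 0.375 to 0.9 m from the base axis. Payload 3.1 kg.
Tool frame: the origin (TCP) lies on the centre line of the jaws, within the pads' length; the fingertips stand 11 mm ahead of it and the grasp point (between the pads) lies 8 mm behind it; x points along the fingers, y is the direction in which the jaws open and shut, and the axes are right-handed (so a half turn about x gives the same grasp; the last joint's range is limited). The gripper opens to 87 mm and grips with 3 to 60 N. Pads are 19 mm wide; open, the fingers measure 117 mm over their backs; the gripper's body (75 mm by 190 mm) begins 51 mm behind the grasp point.
Start: joints at [1.119, 0.527, 1.433, -0, 1.181, -0.178], TCP at [0.168, 0.602, 0.234] pointing down, gripper open.
Joint ranges: [-3.08, 3.08], [-0.75, 2.2], [0.22, 2.44], [-1.43, 4.57], [0, 2.65], [-2.85, 2.85]. Speed limits (rad/s): [2.79, 2.79, 3.14, 3.14, 3.14, 3.14].

## Interface

Orientations are given as a unit quaternion [x, y, z, w].
In Python, from rig import robot, camera, camera_info gives the robot as it stands.
- The arm moves only by the shell command python3 -m inch 'ROWS' [FORCE]. ROWS is JSON, a list that holds one entry, the list of rows, each a list of 5 numbers: the shift along the tool's x, y, z in cm, then the turn about the tool's x in rad, then the opening, from 0 (shut) to 1 (fully open). A call has 1 to 8 rows; each row shifts and turns the pose as measured when the row begins, along the tool's axes as they then stand; what a row does not reach is not made up. A row lasts 1/12 s, in which the tool goes at most 41.7 mm and 7.16 degrees, less where a joint would pass 70% of its speed; a pose out of reach is approached as far as the arm can. A call with a gripper value outside its range is refused whole. The fingers move at their own pace and stop on an object; FORCE is the grip in N (left out, the last holds). Time passes only in rows, so rows that do not move let the fingers close. It gives the time, the measured TCP pose, the force and the opening at its end, in the units of the state.
- robot.get_obs(): the state, without advancing time (a new reading comes with each control period).
- camera(name): name is "scene" or "top" or "wrist"; returns the picture (384x512x3 uint8, red, green, blue); there is no depth.
- camera_info(name): a dict with "camera_matrix" (3x3 intrinsics, pixels), "rvec" (rotation vector, rad) and "tvec" (3), from world to camera coordinates, as OpenCV has them. Camera axes: x right, y down, z forward; pixel columns grow to the right and rows downward; lengths in m; the calibration is good to about 2 mm. A picture is of the moment at which its call begins: read the wrist's pose just before it. camera_info takes no time and is no camera call; for the wrist camera it gives the pose at the moment of the call.
- robot.hand_in(): hands the job in, once; it reports no verdict.
The state is a dict: "time": time; "q": joint angles; "joint_velocities": joint speeds; "joint_torque": joint torques, N m; "position": TCP position; "tool_rot": TCP orientation; "ft_force": force on the tool from outside, world axes, zero at the start; "moment": the same for the moment, N m; "grip_width": finger opening in m.
Only numpy, scipy, OpenCV 4.12 (cv2) and the standard library are available. Lean on these libraries where they do the work, as an engineer would, in place of code of your own. Each camera call takes 0.05 s, during which the arm holds its last target. There are 200 camera calls.

## Working session

There is one attempt and no reset: what is moved stays moved. The work goes in short steps, Python scripts to look and compute and a shell command to move; the robot and the scene stay as the last step left them, time stands still between calls to the robot, and variables do not carry over. Pictures are saved under pics/ and viewed, about 8 in all and at most 12, crops included, and the job is handed in when it is done.

```bash
mkdir -p pics; ls; python3 - <<'E'
from rig import robot,camera,camera_info
import cv2
for n in("scene","top"):
    im=camera(n);cv2.imwrite(f"pics/{n}0.png",cv2.resize(im[:,:,::-1],(800,600),interpolation=cv2.INTER_CUBIC))
    i=camera_info(n);print(n,i)
o=robot.get_obs();print(o)
E
```

```text
pics
scene {'camera_matrix': array([[353.51877079,   0.        , 259.35392994],
       [  0.        , 353.51877079, 191.12220017],
       [  0.        ,   0.        ,   1.        ]]), 'rvec': array([ 1.67738986,  2.07384001, -0.69833676]), 'tvec': array([ 0.09342642, -0.22604223,  1.39218015])}
top {'camera_matrix': array([[417.62246875,   0.        , 263.78346001],
       [  0.        , 417.62246875, 194.69275541],
       [  0.        ,   0.        ,   1.        ]]), 'rvec': array([ 2.11780045, -2.15909002,  0.16110038]), 'tvec': array([-0.00416857,  0.44374866,  1.31420079])}
{'time': 0.1, 'q': array([ 1.11950967e+00,  5.28404823e-01,  1.43376800e+00,  3.84591584e-06,
        1.18139446e+00, -1.78471688e-01]), 'joint_velocities': array([ 0.00039008, -0.00191091, -0.00452868,  0.00036821,  0.00092629,
       -0.00090634]), 'joint_torque': array([-2.27855708e-04, -4.40985131e+01, -1.77151465e+01,  6.34789257e-02,
        5.34265896e-02, -2.62996093e-05]), 'position': array([0.16807448, 0.60131797, 0.232652  ]), 'tool_rot': array([ 0.09549286,  0.70075541, -0.0968197 ,  0.70032059]), 'ft_force': array([ 0.4751852 ,  0.22335532, -0.23088869]), 'moment': array([ 0.01807705, -0.00311479,  0.00235351]), 'grip_width': 0.08700367247618866}
```

View pics/scene0.png

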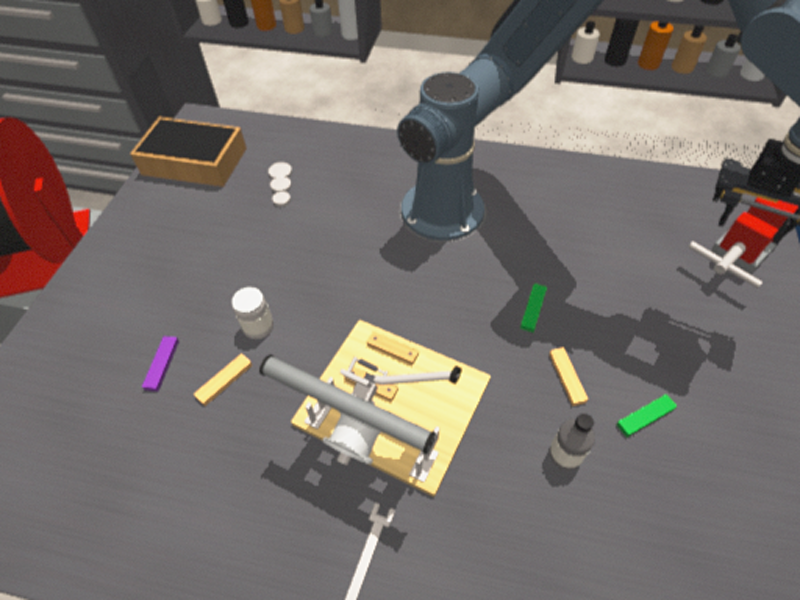

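View pics/top0.png

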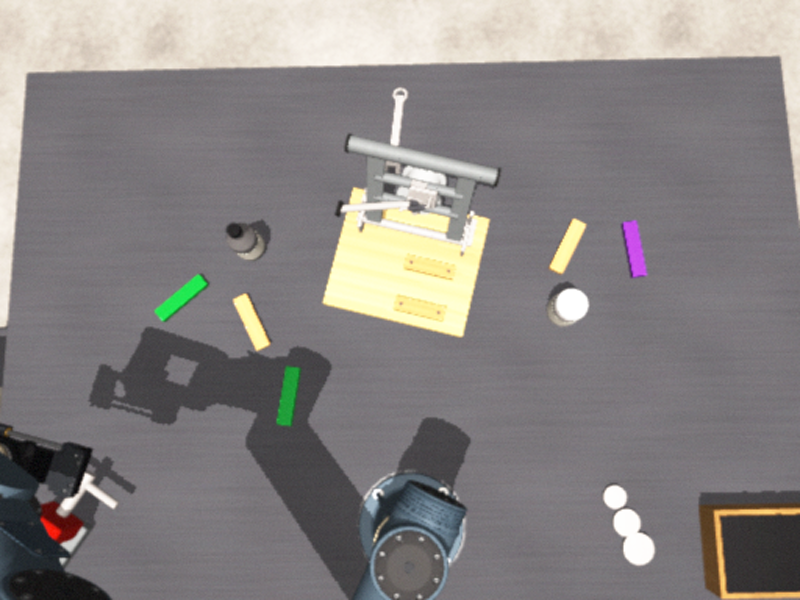

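```bash
cat > h.py <<'E'
from rig import robot,camera,camera_info
import cv2,numpy as np
from scipy.spatial.transform import Rotation as R
def ray(n,uv,z,info=None):
    i=info or camera_info(n);M=cv2.Rodrigues(np.array(i["rvec"]))[0];t=np.array(i["tvec"]).ravel()
    uv=np.atleast_2d(uv).astype(float);d=np.linalg.solve(i["camera_matrix"],np.c_[uv,np.ones(len(uv))].T)
    d=(M.T@d).T;c=-M.T@t
    return c+d*((z-c[2])/d[:,2])[:,None]
def proj(n,P,info=None):
    i=info or camera_info(n)
    return cv2.projectPoints(np.atleast_2d(P).astype(float),np.array(i["rvec"]),np.array(i["tvec"]),i["camera_matrix"],None)[0][:,0]
def wood(n,z,im=None,lo=300,hi=3000):
    im=camera(n) if im is None else im
    h=cv2.cvtColor(im,cv2.COLOR_RGB2HSV);m=cv2.inRange(h,(10,70,90),(28,255,255))
    for c in cv2.findContours(m,cv2.RETR_EXTERNAL,cv2.CHAIN_APPROX_NONE)[0]:
        if lo<cv2.contourArea(c)<hi or True and cv2.contourArea(c)>lo:
            P=ray(n,c[:,0],z)[:,:2].astype(np.float32)*1000
            r=cv2.minAreaRect(P);b=cv2.boxPoints(r)
            e=max([(b[1]-b[0]),(b[2]-b[1])],key=np.linalg.norm)
            print(n,"area",cv2.contourArea(c),"c",np.round(r[0],1),"size",np.round(r[1],1),"dir",round(np.degrees(np.arctan2(e[1],e[0]))%180,1))
def st():
    o=robot.get_obs();M=R.from_quat(o["tool_rot"]).as_matrix()
    print("t",o["time"],"p",np.round(o["position"],4),"x",M[:,0].round(3),"y",M[:,1].round(3),"z",M[:,2].round(3),"F",np.round(o["ft_force"],1),"w",round(o["grip_width"],4),"q",np.round(o["q"],2))
    return np.array(o["position"]),M
E
python3 - <<'E'
from h import *
im=cv2.resize(cv2.imread("pics/top0.png"),(512,384),interpolation=cv2.INTER_AREA)[:,:,::-1].copy()
im=camera("top")
wood("top",0.016,im,100);s=camera("scene");wood("scene",0.016,s,100)
k=512/800
print(ray("top",np.array([[323,303],[462,336],[490,215],[357,188]])*k,.018).round(3))
c=im[110:225,195:325];cv2.imwrite("pics/crop1.png",cv2.resize(c[:,:,::-1],None,fx=5,fy=5,interpolation=cv2.INTER_CUBIC))
st()
E
```

```text
top area 1000.0 c [ -61.  -672.9] size [199.5 173.7] dir 89.0
top area 325.0 c [439.4 -27.3] size [109.6  36.5] dir 75.4
top area 359.0 c [418. 325.] size [124.   35.6] dir 25.6
top area 369.0 c [544.   15.8] size [267.4  36.8] dir 74.5
top area 340.5 c [ 565.8 -342.9] size [ 33.9 125.9] dir 151.4
top area 710.0 c [540.6  -1.7] size [303.3 263.9] dir 75.3
scene area 316.0 c [ 612.1 -133.8] size [83.6 66.2] dir 75.6
scene area 429.5 c [ 570.2 -340.8] size [ 41.7 122.9] dir 151.8
scene area 405.0 c [423.1 324. ] size [128.1  38. ] dir 25.7
scene area 4219.5 c [543.7  -2.3] size [303.9 266.5] dir 75.3
scene area 2367.5 c [ -76.5 -725.1] size [248.9 310.7] dir 90.2
scene area 1084.0 c [-872.   648.7] size [336.5 315.1] dir 87.4
scene area 119.5 c [-951.1  368.4] size [ 87.6 155.8] dir 171.5
scene area 1553.5 c [-916.4 -149.1] size [260.7 470.7] dir 100.5
scene area 535.5 c [-818.6 -752.5] size [232.5 250. ] dir 100.5
[[ 0.452  0.174  0.018]
 [ 0.377 -0.115  0.018]
 [ 0.636 -0.183  0.018]
 [ 0.702  0.101  0.018]]
t 0.2 p [0.1682 0.6015 0.2329] x [-0.001 -0.001 -1.   ] y [ 0.269  0.963 -0.001] z [ 0.963 -0.269 -0.   ] F [ 0.1  1.1 -0.1] w 0.0868 q [ 1.12  0.53  1.43  0.    1.18 -0.18]
```

View pics/crop1.png

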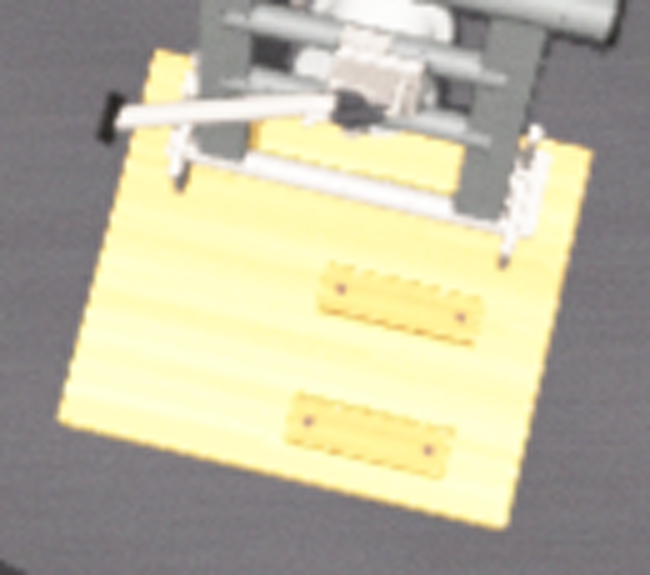

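```bash
python3 - <<'E'
from h import *
k=512/800
print("near/far slat",ray("top",[[268.8,197.1],[274.8,171]],.034).round(4))
print("tin",ray("top",np.array([[572,304]])*k,.1).round(3),ray("scene",np.array([[248,298]])*k,.1).round(3))
print("oil",ray("top",np.array([[234,230]])*k,.15).round(3),ray("scene",np.array([[583,423]])*k,.15).round(3))
print("tcp px top",proj("top",[.168,.602,.233])/k,"scene",proj("scene",[.168,.602,.233])/k)
a=np.radians(-14.7);X=np.array([np.cos(a),np.sin(a)]);Y=np.array([-X[1],X[0]]);C=np.array([.5415,-.002])
crib=C-.05*X-.051*Y;print("crib",crib,"slats",crib-.045*X,crib+.045*X,"goals",crib+.038*Y,crib-.038*Y)
E
```

```text
near/far slat [[ 0.4355 -0.0288  0.034 ]
 [ 0.5211 -0.0501  0.034 ]]
tin [[ 0.428 -0.327  0.1  ]] [[ 0.428 -0.323  0.1  ]]
oil [[0.577 0.327 0.15 ]] [[0.587 0.327 0.15 ]]
tcp px top [[ 53.78546007 453.03276874]] scene [[751.56145723 226.17407141]]
crib [ 0.48019496 -0.03864276] slats [ 0.43666791 -0.02722365] [ 0.52372201 -0.05006187] goals [ 0.48983776 -0.00188658] [ 0.47055216 -0.07539893]
```

```bash
python3 -m inch '[[[0,-2.15,3.4,0,1],[0,-2.15,3.4,0,1],[0,-2.15,3.4,0,1],[0,-2.15,3.4,0,1],[0,-2.15,3.4,0,1],[0,-2.15,3.4,0,1],[0,-2.15,3.4,0,1],[0,-2.15,3.4,0,1]]]' 20; python3 -c "
from h import *
st()"
```

```text
time: 0.87
position: [0.3858, 0.3616, 0.2306]
tool_rot: [0.091, 0.702, -0.089, 0.7]
ft_force: [0.4, 0.5, -1.0]
grip_width: 0.087
t 0.8667 p [0.3858 0.3616 0.2306] x [-0.002  0.003 -1.   ] y [0.253 0.967 0.003] z [ 0.967 -0.253 -0.003] F [ 0.4  0.5 -1. ] w 0.087 q [ 0.54  0.4   1.68  0.    1.06 -0.78]
```

```bash
python3 -m inch '[[[0,-1.4,2.2,0,1],[0,-1.4,2.1,0,1],[1.5,0,0,-0.12,1],[1.5,0,0,-0.12,1],[1.5,0,0,-0.12,1],[1.5,0,0,-0.12,1],[1.5,0,0,-0.12,1],[1.5,0,0,-0.12,1]]]'; python3 -c "
from h import *
st()
im=camera('wrist');i=camera_info('wrist')
cv2.imwrite('pics/w1.png',im[:,:,::-1]);wood('wrist',.016,im,300)"
```

```text
time: 1.53
position: [0.4341, 0.3144, 0.141]
tool_rot: [-0.167, 0.682, 0.169, 0.691]
ft_force: [0.3, -0.0, -0.3]
grip_width: 0.087
t 1.5333 p [0.4341 0.3144 0.141 ] x [ 0.012  0.006 -1.   ] y [-0.462  0.887  0.   ] z [0.887 0.462 0.014] F [ 0.3 -0.  -0.3] w 0.087 q [ 0.42  0.54  1.75  0.    0.84 -1.63]
wrist area 3246.5 c [483.8 494.2] size [ 21.8 324.7] dir 117.8
wrist area 644.5 c [581.7 199. ] size [63.7 28.1] dir 13.0
wrist area 651.0 c [422.4 501.5] size [64.  28.8] dir 41.0
wrist area 1055.0 c [417.  324.1] size [116.4  29.7] dir 27.8
wrist area 855.0 c [460.1 131.6] size [180.6  91.2] dir 36.5
```

View pics/w1.png

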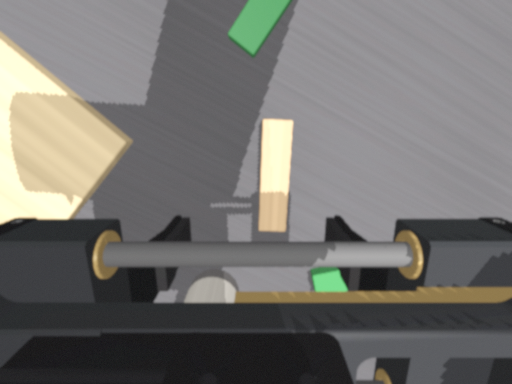

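```bash
python3 -m inch '[[[0,1.6,-1.1,0,1],[3.6,0,0,0,1],[3.6,0,0,0,1],[2.8,0,0,0,1],[1.5,0,0,0,1],[0,0,0,0,1]]]'; python3 -c "
from h import *
st()"
```

```text
time: 2.08
position: [0.4192, 0.3253, 0.0214]
tool_rot: [-0.163, 0.683, 0.166, 0.693]
ft_force: [-0.4, -1.0, 0.4]
grip_width: 0.0871
t 2.0833 p [0.4192 0.3253 0.0214] x [ 0.013  0.007 -1.   ] y [-0.452  0.892  0.   ] z [0.892 0.452 0.015] F [-0.4 -1.   0.4] w 0.0871 q [ 0.45  0.74  1.83  0.    0.56 -1.59]
```

```bash
python3 -m inch '[[[0.8,0,0,0,1],[0,0,0,0,0],[0,0,0,0,0],[0,0,0,0,0],[0,0,0,0,0],[0,0,0,0,0],[0,0,0,0,0]]]' 20; python3 -c "
from h import *
st()"
```

```text
time: 2.67
position: [0.4225, 0.3271, 0.0176]
tool_rot: [-0.161, 0.68, 0.165, 0.696]
ft_force: [-0.1, -0.2, -0.7]
grip_width: 0.0551
t 2.6667 p [0.4225 0.3271 0.0176] x [ 0.02   0.011 -1.   ] y [-0.447  0.894  0.   ] z [0.894 0.447 0.023] F [-0.1 -0.2 -0.7] w 0.0551 q [ 0.45  0.75  1.82  0.    0.54 -1.59]
```

```bash
python3 -m inch '[[[0.3,0,-0.2,0,0],[0,0,0,0,0],[0,0,0,0,0],[0,0,0,0,0],[0,0,0,0,0],[0,0,0,0,0],[0,0,0,0,0]]]' 20; python3 -c "
from h import *
st()"
```

```text
time: 3.25
position: [0.4212, 0.3264, 0.0155]
tool_rot: [-0.16, 0.679, 0.165, 0.697]
ft_force: [0.1, -0.4, 0.2]
grip_width: 0.0294
t 3.25 p [0.4212 0.3264 0.0155] x [ 0.022  0.012 -1.   ] y [-0.447  0.894  0.   ] z [0.894 0.447 0.025] F [ 0.1 -0.4  0.2] w 0.0294 q [ 0.45  0.75  1.83  0.    0.53 -1.59]
```

```bash
python3 -m inch '[[[-3,0,0,0,0],[-3,0,0,0,0],[-3,0,0,0.12,0],[0,0,0,0.12,0],[0,0,0,0.12,0],[0,0,0,0.12,0],[0,0,0,0.12,0],[0,0,0,0.12,0]]]'; python3 -c "
from h import *
st()"
```

```text
time: 3.92
position: [0.418, 0.3247, 0.1078]
tool_rot: [0.104, 0.694, -0.096, 0.706]
ft_force: [0.0, 0.2, -0.6]
grip_width: 0.0298
t 3.9167 p [0.418  0.3247 0.1078] x [ 0.018  0.009 -1.   ] y [0.281 0.96  0.014] z [ 0.96  -0.281  0.015] F [ 0.   0.2 -0.6] w 0.0298 q [ 0.45  0.58  1.8   0.    0.74 -0.84]
```

```bash
python3 -m inch '[[[0,-3.4,1.8,-0.03,0],[0,-3.4,1.8,0,0],[0,-3.4,1.8,0,0],[0,-3.4,1.8,0,0],[0,-3.4,1.8,0,0],[0,-3.4,1.8,0,0],[0,-3.4,1.8,0,0],[0,-3.4,1.8,0,0]]]'; python3 -c "
from h import *
st()"
```

```text
time: 4.58
position: [0.4886, 0.022, 0.1055]
tool_rot: [0.091, 0.695, -0.08, 0.709]
ft_force: [0.9, 0.1, -1.5]
grip_width: 0.0297
t 4.5833 p [0.4886 0.022  0.1055] x [ 0.021  0.013 -1.   ] y [0.241 0.97  0.018] z [ 0.97  -0.241  0.017] F [ 0.9  0.1 -1.5] w 0.0297 q [-0.19  0.55  1.9   0.03  0.67 -1.54]
```

```bash
python3 -m inch '[[[0,-2.3,0.9,0,0],[2,0,0,0,0],[2,0,0,0,0],[0.5,0,0,0,0],[0,0,0,0,0]]]'; python3 - <<'E'
from h import *
st()
k=None
for n in("top","scene"):
    im=camera(n);a=np.radians(-14.7);X=np.array([np.cos(a),np.sin(a),0]);Y=np.array([-X[1],X[0],0]);c=np.array([.4795,-.039,.034])
    p=proj(n,[c+.045*X])[0]
    cr=cv2.getRectSubPix(im,(130,100),tuple(map(float,p)));cv2.imwrite(f"pics/{n}_p.png",cv2.resize(cr,(520,400),interpolation=cv2.INTER_CUBIC)[:,:,::-1])
a=cv2.imread("pics/top_p.png");b=cv2.imread("pics/scene_p.png");cv2.imwrite("pics/p1.png",cv2.resize(np.hstack([a,b]),(800,308)))
E
```

```text
time: 5.0
position: [0.4991, -0.0146, 0.0599]
tool_rot: [0.095, 0.691, -0.086, 0.712]
ft_force: [-0.6, -0.5, -0.1]
grip_width: 0.0296
t 5.0 p [ 0.4991 -0.0146  0.0599] x [ 0.031  0.009 -0.999] y [0.254 0.967 0.016] z [ 0.967 -0.254  0.028] F [-0.6 -0.5 -0.1] w 0.0296 q [-0.26  0.65  1.9   0.03  0.56 -1.6 ]
```

View pics/p1.png

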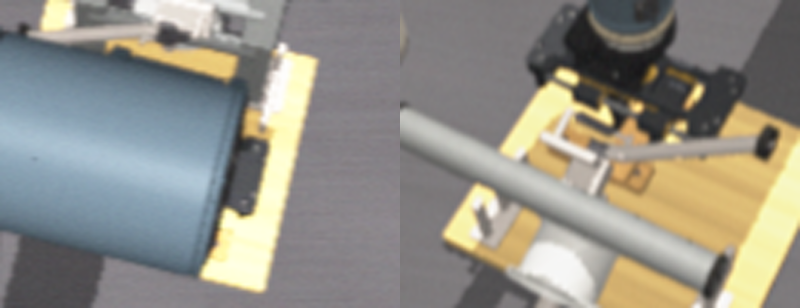

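```bash
python3 -m inch '[[[0,0.9,-1.0,0,0],[0.5,0,0,0,0],[0,0,0,0,0],[0,0,0,0,0]]]'; python3 -c "
from h import *
st()"
```

```text
time: 5.43
position: [0.4916, 0.0006, 0.0578]
tool_rot: [0.093, 0.689, -0.084, 0.713]
ft_force: [0.8, -0.1, -0.7]
grip_width: 0.0298
t 5.4333 p [0.4916 0.0006 0.0578] x [ 0.035  0.008 -0.999] y [0.249 0.968 0.017] z [ 0.968 -0.249  0.032] F [ 0.8 -0.1 -0.7] w 0.0298 q [-0.24  0.65  1.93  0.03  0.54 -1.58]
```

```bash
python3 -m inch '[[[0.5,-0.3,0,0,0],[0.4,0,0,0,0],[0.1,0,0,0,0],[0,0,0,0,0]]]'; python3 -c "
from h import *
st()"
```

```text
time: 5.77
position: [0.4918, -0.0015, 0.0495]
tool_rot: [0.093, 0.688, -0.084, 0.714]
ft_force: [0.1, 0.2, 0.6]
grip_width: 0.0301
t 5.7667 p [ 0.4918 -0.0015  0.0495] x [ 0.038  0.008 -0.999] y [0.247 0.969 0.017] z [ 0.968 -0.247  0.035] F [0.1 0.2 0.6] w 0.0301 q [-0.24  0.66  1.93  0.03  0.51 -1.59]
```

```bash
python3 -m inch '[[[0.15,-0.1,0,0,0],[0,0,0,0,0]]]'; python3 -m inch '[[[0,0,0,0,0.58],[0,0,0,0,0.58],[0,0,0,0,0.58],[0,0,0,0,0.58],[0,0,0,0,0.58],[-2,0,0,0,0.58],[-4,0,0,0,0.58],[-4,0,0,0,0.58]]]'; python3 -c "
from h import *
st()"
```

```text
time: 5.93
position: [0.492, -0.0016, 0.0496]
tool_rot: [0.094, 0.688, -0.084, 0.715]
ft_force: [0.1, -0.5, -0.7]
grip_width: 0.0295
time: 6.6
position: [0.4837, -0.0027, 0.1432]
tool_rot: [0.095, 0.695, -0.084, 0.708]
ft_force: [0.7, -0.1, 0.3]
grip_width: 0.0505
t 6.6 p [ 0.4837 -0.0027  0.1432] x [ 0.02   0.014 -1.   ] y [0.251 0.968 0.018] z [ 0.968 -0.251  0.016] F [ 0.7 -0.1  0.3] w 0.0505 q [-0.25  0.48  1.88  0.03  0.76 -1.58]
```

```bash
python3 -m inch '[[[-2.2,-3.3,0,0,1],[-1,-3.9,0,0,1],[0,-3.9,0.5,0,1],[0,-3.9,0.5,0,1],[0,-3.9,0.5,0,1],[0,-3.9,1,0,1],[0,-3,2,0,1],[0,-1.5,3,0,1]]]'; python3 -c "
from h import *
st()"
```

```text
time: 7.27
position: [0.4866, -0.2926, 0.1819]
tool_rot: [0.091, 0.691, -0.081, 0.712]
ft_force: [1.1, -0.7, 0.6]
grip_width: 0.0862
t 7.2667 p [ 0.4866 -0.2926  0.1819] x [ 0.031  0.011 -0.999] y [0.241 0.97  0.018] z [ 0.97  -0.242  0.027] F [ 1.1 -0.7  0.6] w 0.0862 q [-0.75  0.51  1.65  0.03  0.97 -2.1 ]
```

```bash
python3 -m inch '[[[0,-1,2.9,0,1],[0,-1,2.9,0,1],[0,-0.7,2.8,0,1],[2,0,0,0.125,1],[2,0,0,0.125,1],[2,0,0,0,1],[0,0,0,0,1]]]'; python3 - <<'E'
from h import *
st()
im=camera('wrist');cv2.imwrite('pics/w2.png',im[:,:,::-1]);wood('wrist',.016,im,300)
im=camera('top');wood('top',.016,im,250);wood('top',.05,im,250)
c=im[100:225,195:400];cv2.imwrite("pics/crop2.png",cv2.resize(c[:,:,::-1],(800,488),interpolation=cv2.INTER_CUBIC))
E
```

```text
time: 7.85
position: [0.5727, -0.3538, 0.1206]
tool_rot: [0.183, 0.671, -0.174, 0.697]
ft_force: [-1.0, -0.1, -1.1]
grip_width: 0.0869
t 7.85 p [ 0.5727 -0.3538  0.1206] x [ 0.038  0.003 -0.999] y [0.488 0.872 0.021] z [ 0.872 -0.489  0.032] F [-1.  -0.1 -1.1] w 0.0869 q [-0.73  0.71  1.42  0.03  0.98 -1.81]
wrist area 3285.5 c [ 748.5 -298.3] size [317.8  21.6] dir 59.8
wrist area 677.5 c [ 720.9 -246.4] size [28.  63.9] dir 164.8
wrist area 663.0 c [ 558.9 -528.1] size [27.5 61.5] dir 137.1
wrist area 1396.5 c [ 592.3 -357.6] size [29.1 65.2] dir 151.0
wrist area 1422.5 c [ 565.1 -166.4] size [ 10.1 129.2] dir 165.9
top area 1138.5 c [ -59.5 -673.2] size [199.1 176.7] dir 89.0
top area 1138.5 c [ -52.1 -656.7] size [194.1 172.3] dir 89.0
```

View pics/crop2.png

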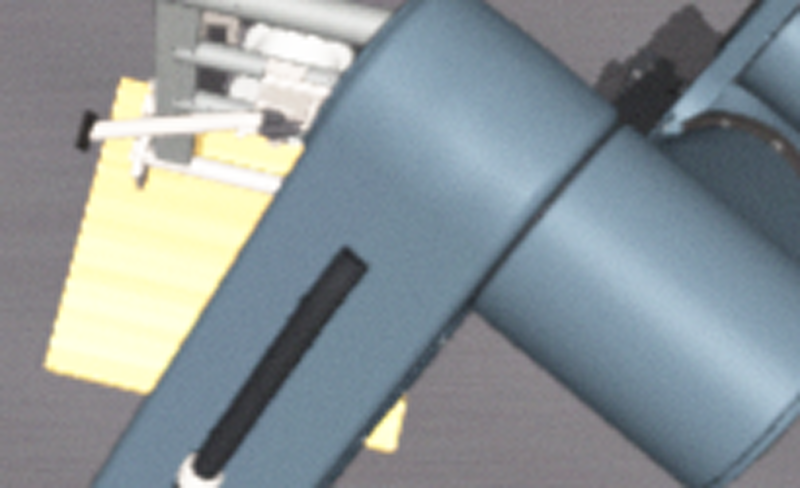

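View pics/w2.png

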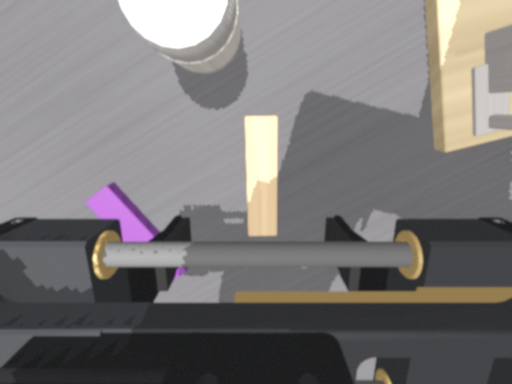

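```bash
python3 - <<'E'
from h import *
p,M=st()
P=ray('wrist',[[246,116],[278,116],[248,236],[277,236]],.016)
print(P.round(4),np.linalg.norm(P[0]-P[2]),np.linalg.norm(P[0]-P[1]))
# reference: slat A image 1 had corners (264,120),(293,120)
print((P.mean(0)-p)@M)
E
```

```text
t 7.95 p [ 0.5742 -0.3551  0.1242] x [ 0.042 -0.001 -0.999] y [0.488 0.873 0.02 ] z [ 0.872 -0.488  0.038] F [0.5 0.  0.3] w 0.0872 q [-0.73  0.71  1.42  0.03  0.99 -1.81]
[[ 0.5102 -0.3293  0.016 ]
 [ 0.5245 -0.3037  0.016 ]
 [ 0.6164 -0.3879  0.016 ]
 [ 0.6315 -0.3615  0.016 ]] 0.12130285813409195 0.029268091143521326
[ 0.10796005  0.00436928 -0.01182979]
```

```bash
python3 -m inch '[[[0,0.5,-1.2,0,1],[3.2,0,0,0,1],[3.2,0,0,0,1],[2.4,0,0,0,1],[1,0,0,0,1],[0,0,0,0,1]]]'; python3 -c "
from h import *
st()"
```

```text
time: 8.45
position: [0.5766, -0.3503, 0.0352]
tool_rot: [0.177, 0.663, -0.177, 0.705]
ft_force: [-1.2, 0.1, 0.6]
grip_width: 0.0871
t 8.45 p [ 0.5766 -0.3503  0.0352] x [ 0.058 -0.015 -0.998] y [0.485 0.874 0.015] z [ 0.873 -0.485  0.058] F [-1.2  0.1  0.6] w 0.0871 q [-0.72  0.82  1.47  0.04  0.79 -1.81]
```

```bash
python3 -m inch '[[[0.8,0.15,-0.9,0,0.7],[0.8,0,-0.1,0,0.6],[0.4,0,0,0,0.5],[0,0,0,0,0.5],[0,0,0,0,0.5]]]'; python3 -c "
from h import *
st()"
```

```text
time: 8.87
position: [0.5739, -0.3482, 0.0213]
tool_rot: [0.175, 0.659, -0.179, 0.709]
ft_force: [0.5, -0.5, 0.1]
grip_width: 0.0613
t 8.8667 p [ 0.5739 -0.3482  0.0213] x [ 0.067 -0.023 -0.997] y [0.484 0.875 0.012] z [ 0.872 -0.484  0.07 ] F [ 0.5 -0.5  0.1] w 0.0613 q [-0.72  0.84  1.5   0.04  0.74 -1.82]
```

```bash
python3 -m inch '[[[0.5,0,-0.5,0,0],[0.2,0,-0.1,0,0],[0,0,0,0,0],[0,0,0,0,0],[0,0,0,0,0],[0,0,0,0,0],[0,0,0,0,0],[0,0,0,0,0]]]'; python3 -c "
from h import *
st()"
```

```text
time: 9.53
position: [0.5706, -0.347, 0.0161]
tool_rot: [0.174, 0.657, -0.18, 0.711]
ft_force: [-0.3, 0.0, -0.4]
grip_width: 0.0295
t 9.5333 p [ 0.5706 -0.347   0.0161] x [ 0.071 -0.027 -0.997] y [0.484 0.875 0.011] z [ 0.872 -0.484  0.075] F [-0.3  0.  -0.4] w 0.0295 q [-0.73  0.84  1.51  0.04  0.72 -1.82]
```

```bash
python3 -m inch '[[[-3,0,0,0,0],[-4,0,0,0,0],[-4,0,0,0,0],[-4,0,0,-0.12,0],[0,0,-2,-0.125,0],[0,0,-4,0,0],[0,0,-4,0,0],[0,0,0,0,0]]]'; python3 -c "
from h import *
st()"
```

```text
time: 10.2
position: [0.4614, -0.3133, 0.1625]
tool_rot: [0.081, 0.676, -0.093, 0.727]
ft_force: [-0.4, 0.5, -1.0]
grip_width: 0.0301
t 10.2 p [ 0.4614 -0.3133  0.1625] x [ 0.069 -0.025 -0.997] y [ 0.245  0.97  -0.007] z [ 0.967 -0.243  0.073] F [-0.4  0.5 -1. ] w 0.0301 q [-0.81  0.51  1.73  0.04  0.84 -2.17]
```

```bash
python3 -m inch '[[[0,3.5,-1.3,0,0],[0,3.5,-1.3,0,0],[0,3.5,-1.3,0,0],[0,3.5,-1,0,0],[0,3.5,-0.5,0,0],[0,3,0,0,0],[0,1.5,0,0,0],[0,0,0,0,0]]]'; python3 -c "
from h import *
st()"
```

```text
time: 10.87
position: [0.4609, -0.0847, 0.1572]
tool_rot: [0.084, 0.675, -0.098, 0.727]
ft_force: [-1.2, 0.4, -0.0]
grip_width: 0.0295
t 10.8667 p [ 0.4609 -0.0847  0.1572] x [ 0.07  -0.029 -0.997] y [ 0.256  0.967 -0.011] z [ 0.964 -0.254  0.075] F [-1.2  0.4 -0. ] w 0.0295 q [-0.42  0.42  1.95  0.    0.7  -1.74]
```

```bash
python3 -m inch '[[[0,1.2,-0.1,0,0],[3,0,0,0,0],[3,0,0,0,0],[2,0,0,0,0],[0.5,0,0,0,0],[0,0,0,0,0],[0,0,0,0,0]]]'; python3 -c "
from h import *
st()"
```

```text
time: 11.45
position: [0.4745, -0.0783, 0.072]
tool_rot: [0.081, 0.671, -0.098, 0.73]
ft_force: [0.1, 0.0, 0.8]
grip_width: 0.0301
t 11.45 p [ 0.4745 -0.0783  0.072 ] x [ 0.079 -0.034 -0.996] y [ 0.253  0.967 -0.013] z [ 0.964 -0.251  0.085] F [0.1 0.  0.8] w 0.0301 q [-0.4   0.6   1.98 -0.    0.47 -1.71]
```

```bash
python3 -m inch '[[[0.6,0.2,-0.6,0,0],[0.7,0,-0.1,0,0],[0.4,0,0,0,0],[0,0,0,0,0],[0,0,0,0,0]]]'; python3 -c "
from h import *
st()"
```

```text
time: 11.87
position: [0.4731, -0.0781, 0.0578]
tool_rot: [0.081, 0.668, -0.1, 0.733]
ft_force: [1.2, 0.0, 0.3]
grip_width: 0.0299
t 11.8667 p [ 0.4731 -0.0781  0.0578] x [ 0.088 -0.039 -0.995] y [ 0.255  0.967 -0.015] z [ 0.963 -0.252  0.095] F [1.2 0.  0.3] w 0.0299 q [-0.4   0.63  2.   -0.    0.41 -1.71]
```

```bash
python3 -m inch '[[[0.4,0.25,-0.4,0,0],[0.3,0,0,0,0],[0.2,0,0,0,0],[0,0,0,0,0]]]'; python3 -c "
from h import *
st()"
```

```text
time: 12.2
position: [0.4717, -0.0758, 0.0498]
tool_rot: [0.08, 0.666, -0.1, 0.735]
ft_force: [-1.2, 0.4, 1.1]
grip_width: 0.03
t 12.2 p [ 0.4717 -0.0758  0.0498] x [ 0.092 -0.041 -0.995] y [ 0.254  0.967 -0.016] z [ 0.963 -0.251  0.099] F [-1.2  0.4  1.1] w 0.03 q [-0.39  0.65  2.01 -0.01  0.38 -1.7 ]
```

```bash
python3 -m inch '[[[0.1,0,0,0,0],[0,0,0,0,0.58],[0,0,0,0,0.58],[0,0,0,0,0.58],[0,0,0,0,0.58],[0,0,0,0,0.58],[-1.5,0,0,0,0.58],[-4,0,0,0,0.58]]]';python3 -m inch '[[[-4,0,0,0,0],[-3,-2,-2,0,0],[0,-4,0,0,0],[0,-4,0,0,0],[0,-4,0,0,0],[0,-4,0,0,0],[0,-2,0,0,0],[0,0,0,0,0]]]'; python3 - <<'E'
from h import *
st()
im=camera('top');sc=camera('scene')
a=np.radians(-14.7);X=np.array([np.cos(a),np.sin(a),0]);Y=np.array([-X[1],X[0],0]);c=np.array([.4795,-.039,.034])
def crop(n,im):
    f=4;p=proj(n,[c+.06*X+.05*Y])[0];o=np.round(p-[50,60]).astype(int)
    cr=cv2.resize(im[o[1]:o[1]+120,o[0]:o[0]+100],None,fx=f,fy=f,interpolation=cv2.INTER_CUBIC)[:,:,::-1].copy()
    for s in(1,-1):
        q=np.array([c+dx*.06*X+(s*.038+dy*.015)*Y+[0,0,.016] for dx,dy in((1,1),(1,-1),(-1,-1),(-1,1))])
        cv2.polylines(cr,[((proj(n,q)-o+.5)*f).astype(int)],True,(0,0,255),1)
    return cr
cv2.imwrite("pics/p2.png",np.hstack([crop('top',im),crop('scene',sc)]))
E
```

```text
time: 12.87
position: [0.4645, -0.0727, 0.0996]
tool_rot: [0.081, 0.67, -0.099, 0.731]
ft_force: [1.4, -0.4, -0.7]
grip_width: 0.0501
time: 13.53
position: [0.3901, -0.267, 0.1807]
tool_rot: [0.074, 0.665, -0.099, 0.736]
ft_force: [1.0, -0.4, -0.2]
grip_width: 0.0059
t 13.5333 p [ 0.3901 -0.267   0.1807] x [ 0.095 -0.048 -0.994] y [ 0.246  0.969 -0.023] z [ 0.965 -0.242  0.104] F [ 1.  -0.4 -0.2] w 0.0059 q [-0.86  0.37  1.94  0.06  0.73 -2.23]
```

View pics/p2.png

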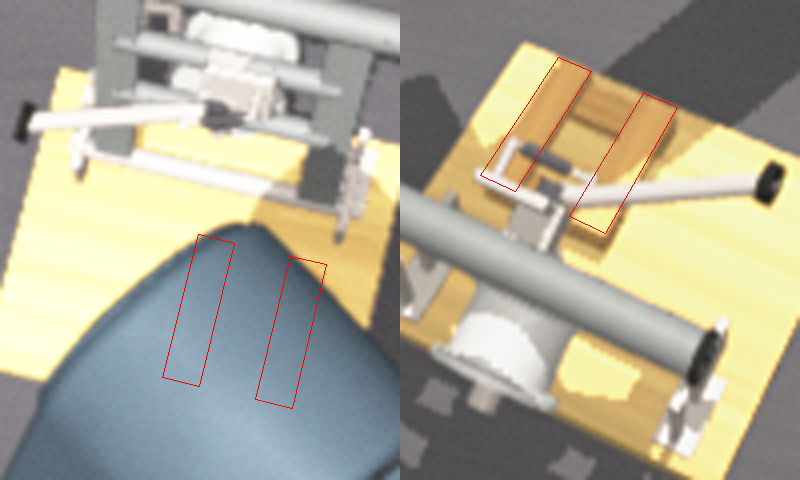

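```bash
cat >> h.py <<'E'
a_=np.radians(-14.7);X=np.array([np.cos(a_),np.sin(a_),0]);Y=np.array([-X[1],X[0],0]);Z=np.array([0,0,1.]);crib=np.array([.4795,-.039,.034])
H=crib+.11*X+.051*Y;H[2]=.048
def fr(x,y,z,lean=.36):
    c,s=np.cos(lean),np.sin(lean);return H+(x*c+z*s)*X+y*Y+(z*c-x*s)*Z
def leg(r,th,lean=.36):
    g=np.radians(8)-th;return fr(-45-6-57*r/.13/1000*1,0,0,lean) if 0 else fr(-.045-.006-.057*r/.13,r*np.cos(g),.145+r*np.sin(g),lean)
E
python3 - <<'E'
from h import *
k=512/800
F=leg(.13,0);print("H",H,"foot",F,"px top",proj("top",F)/k,"obs 340,208; scene",proj("scene",F)/k,"obs 456,374")
h=leg(0,0);print("piv",h,proj("top",h)/k,proj("scene",h)/k)
for s in(-.14,.14):
    q=fr(0,s,.215);print("tube end",q,proj("top",q)/k,proj("scene",q)/k)
for th in np.arange(0,1.3,.15): print(round(th,2),leg(.075,th).round(4),leg(.085,th).round(4))
E
```

```text
H [ 0.59884111 -0.01758272  0.048     ] foot [0.58931293 0.11800818 0.23868337] px top [[337.01002277 207.74521039]] obs 340,208; scene [[457.10974658 373.87430674]] obs 456,374
piv [ 0.60208051 -0.01843256  0.20167103] [[413.06762968 205.62072634]] [[370.06150534 376.49068423]]
tube end [ 0.63657485 -0.17221957  0.24921782] [[498.63650757 177.19149438]] [[265.34000527 362.75668967]]
tube end [0.70762707 0.0986154  0.24921782] [[346.98174387 142.51298987]] [[430.2141517 441.2709638]]
0.0 [0.5947 0.0603 0.223 ] [0.5937 0.0708 0.2259]
0.15 [0.5911 0.062  0.2125] [0.5896 0.0727 0.214 ]
0.3 [0.587  0.0621 0.202 ] [0.585  0.0728 0.2021]
0.45 [0.5826 0.0605 0.1918] [0.58   0.071  0.1905]
0.6 [0.578  0.0573 0.1821] [0.5748 0.0675 0.1795]
0.75 [0.5733 0.0527 0.173 ] [0.5694 0.0621 0.1692]
0.9 [0.5685 0.0466 0.1649] [0.564  0.0552 0.16  ]
1.05 [0.5638 0.0392 0.1578] [0.5587 0.0469 0.152 ]
1.2 [0.5593 0.0307 0.152 ] [0.5536 0.0372 0.1454]
```

```bash
python3 -m inch '[[[-3.5,0.5,0,0,0],[-3.5,2,0,0,0],[-3,3,0,0,0],[0,3.8,0.9,0,0],[0,3.8,0.9,0,0],[0,3.8,0.9,0,0],[0,3.8,0.9,0,0],[0,3.8,0.9,0,0]]]';python3 -m inch '[[[0,3.8,2,0,0],[0,3.8,2,0,0],[0,3.2,2,0,0],[0,1,1,0,0],[0,0,0,0,0],[0,0,0,0,0]]]'; python3 - <<'E'
from h import *
st()
E
```

```text
time: 14.3
position: [0.4806, -0.0152, 0.2808]
tool_rot: [0.08, 0.67, -0.094, 0.732]
ft_force: [0.7, -0.7, -0.2]
grip_width: 0.0005
time: 14.8
position: [0.5669, 0.104, 0.2815]
tool_rot: [0.072, 0.676, -0.083, 0.729]
ft_force: [-0.6, 0.0, 0.2]
grip_width: 0.0003
t 14.8 p [0.5669 0.104  0.2815] x [ 0.072 -0.023 -0.997] y [ 0.219  0.976 -0.006] z [ 0.973 -0.218  0.075] F [-0.6  0.   0.2] w 0.0003 q [-0.    0.38  1.55 -0.02  1.14 -1.34]
```

```bash
python3 -m inch '[[[0,-1,1.3,0,0],[0.5,-1,1.3,0,0],[1.2,0,0,0,0],[1,0,0,0,0],[0,0,0,0,0],[0,0,0,0,0]]]'; python3 - <<'E'
from h import *
st()
E
```

```text
time: 15.3
position: [0.5864, 0.0708, 0.2537]
tool_rot: [0.072, 0.678, -0.085, 0.726]
ft_force: [0.0, 1.0, 0.0]
grip_width: 0.0003
t 15.3 p [0.5864 0.0708 0.2537] x [ 0.065 -0.025 -0.998] y [ 0.222  0.975 -0.01 ] z [ 0.973 -0.22   0.069] F [0. 1. 0.] w 0.0003 q [-0.06  0.43  1.54 -0.02  1.1  -1.4 ]
```

```bash
python3 -m inch '[[[0.6,0.2,0.2,0,0],[0.8,0,-0.2,0,0],[0.8,0,-0.3,0,0],[0.8,0,-0.3,0,0],[0.8,0,-0.4,0,0]]]'; python3 - <<'E'
from h import *
st()
E
```

```text
time: 15.72
position: [0.5811, 0.0733, 0.2172]
tool_rot: [0.075, 0.676, -0.085, 0.728]
ft_force: [-0.8, -2.8, 3.6]
grip_width: 0.0004
t 15.7167 p [0.5811 0.0733 0.2172] x [ 0.072 -0.023 -0.997] y [ 0.225  0.974 -0.007] z [ 0.972 -0.224  0.075] F [-0.8 -2.8  3.6] w 0.0004 q [-0.06  0.47  1.6  -0.02  1.   -1.39]
```

```bash
python3 -m inch '[[[0.9,-0.3,-0.4,0,0],[0.9,-0.4,-0.45,0,0],[0.9,-0.4,-0.45,0,0],[0.9,-0.6,-0.45,0,0],[0.9,-0.7,-0.4,0,0],[0.9,-0.7,-0.4,0,0]]]'; python3 - <<'E'
from h import *
st()
E
```

```text
time: 16.22
position: [0.553, 0.0495, 0.1592]
tool_rot: [0.073, 0.673, -0.083, 0.731]
ft_force: [-0.0, -0.5, 0.2]
grip_width: 0.0008
t 16.2167 p [0.553  0.0495 0.1592] x [ 0.08  -0.023 -0.997] y [ 0.22   0.975 -0.005] z [ 0.972 -0.219  0.083] F [-0.  -0.5  0.2] w 0.0008 q [-0.1   0.51  1.74 -0.02  0.81 -1.44]
```

```bash
python3 -m inch '[[[-3,0,-1,0,0],[-4,0,-1,0,0],[-4,0,-1,0,0.3],[-4,0,0,0.12,0.5],[-3,0,0,0.12,0.7],[0,0,0,0.12,0.75],[0,0,0,0.12,0.75],[0,0,0,0.12,0.75]]]'; python3 - <<'E'
from h import *
st()
im=camera("scene");o=np.array([150,190])
cr=cv2.resize(im[190:330,150:340],None,fx=4,fy=4,interpolation=cv2.INTER_CUBIC)[:,:,::-1].copy()
for th,c in((0,(0,0,255)),(1.82,(0,255,0))):
    q=proj("scene",[leg(0,th),leg(.13,th)]);cv2.polylines(cr,[((q-o+.5)*4).astype(int)],False,c,1)
cv2.imwrite("pics/p3.png",cr)
E
```

```text
time: 16.88
position: [0.5035, 0.0598, 0.3324]
tool_rot: [0.291, 0.622, -0.288, 0.667]
ft_force: [-0.1, -0.1, -0.6]
grip_width: 0.0329
t 16.8833 p [0.5035 0.0598 0.3324] x [ 0.061 -0.023 -0.998] y [0.747 0.664 0.03 ] z [ 0.662 -0.747  0.057] F [-0.1 -0.1 -0.6] w 0.0329 q [-0.09  0.23  1.63 -0.02  1.22 -0.81]
```

View pics/p3.png

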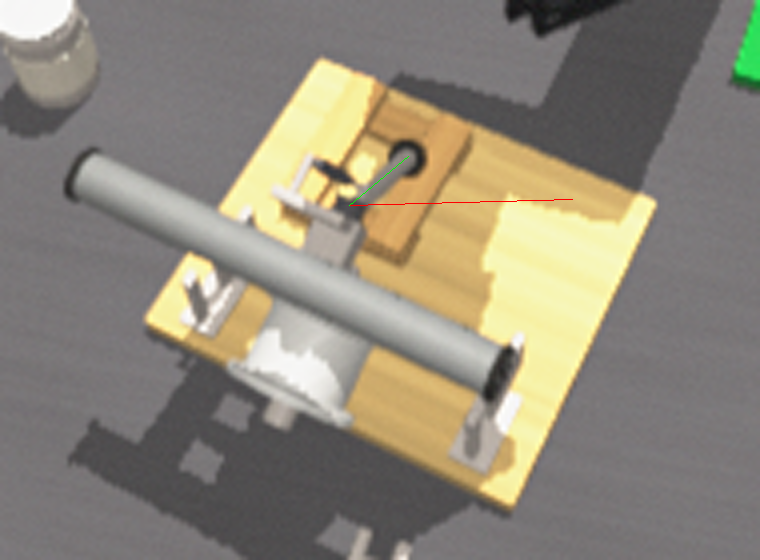

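```bash
python3 -m inch '[[[0,0,0,0.123,0.75],[0,0,0,0.123,0.75],[0,0,0,0.123,0.75],[0,0,0,0.123,0.75],[0,0,0,0.123,0.75],[0,0,0,0.123,0.75],[0,0,0,0.123,0.75],[0,0,0,0.123,0.75]]]'; python3 - <<'E'
from h import *
p,M=st();print(fr(0,0,.215),(fr(0,0,.215)-p)@M)
E
```

```text
time: 17.6
position: [0.4998, 0.0604, 0.3253]
tool_rot: [0.572, 0.41, -0.553, 0.446]
ft_force: [-0.3, -0.0, 0.2]
grip_width: 0.0651
t 17.6 p [0.4998 0.0604 0.3253] x [ 0.052 -0.024 -0.998] y [ 0.962 -0.266  0.057] z [-0.266 -0.964  0.009] F [-0.3 -0.   0.2] w 0.0651 q [-0.09  0.24  1.64 -0.02  1.21  0.19]
[ 0.67210096 -0.03680208  0.24921782] [0.0872641  0.18733784 0.04705992]
```

```bash
python3 -m inch '[[[0,3.6,0.9,0,0.75],[0,3.6,0.9,0,0.75],[0,3.6,0.9,0,0.75],[0,3.6,0.9,0,0.75],[0,2.5,0.9,0,0.75],[0,0,0,0,0.75],[0,0,0,0,0.75]]]'; python3 - <<'E'
from h import *
p,M=st();print((fr(0,0,.215)-p)@M)
E
```

```text
time: 18.18
position: [0.6507, -0.0293, 0.3242]
tool_rot: [0.564, 0.419, -0.553, 0.448]
ft_force: [-0.9, -0.3, -0.4]
grip_width: 0.0655
t 18.1833 p [ 0.6507 -0.0293  0.3242] x [ 0.038 -0.022 -0.999] y [ 0.968 -0.248  0.042] z [-0.249 -0.968  0.012] F [-0.9 -0.3 -0.4] w 0.0655 q [-0.21  0.47  1.28 -0.01  1.35  0.04]
[0.07586851 0.01940351 0.0010425 ]
```

```bash
python3 -m inch '[[[0,1.6,0,0,0.75],[1.5,0,0,0,0.75],[2.5,0,0,0,0.75],[2.2,0,0,0,0.75],[1,0,0,0,0.75],[0,0,0,0,0.75]]]'; python3 - <<'E'
from h import *
p,M=st();print((fr(0,0,.215)-p)@M)
E
```

```text
time: 18.68
position: [0.6644, -0.0314, 0.2481]
tool_rot: [0.561, 0.423, -0.551, 0.45]
ft_force: [1.7, -0.8, 1.7]
grip_width: 0.0654
t 18.6833 p [ 0.6644 -0.0314  0.2481] x [ 0.033 -0.022 -0.999] y [ 0.971 -0.236  0.038] z [-0.237 -0.971  0.013] F [ 1.7 -0.8  1.7] w 0.0654 q [-0.21  0.55  1.34 -0.02  1.21  0.04]
[-0.00077183  0.00881675  0.00340333]
```

```bash
python3 -m inch '[[[0.6,0.8,0,0,0.75],[0.1,0,0,0,0.75],[0,0,0,0,0],[0,0,0,0,0],[0,0,0,0,0],[0,0,0,0,0],[0,0,0,0,0],[0,0,0,0,0]]]' 10; python3 - <<'E'
from h import *
p,M=st();print((fr(0,0,.215)-p)@M)
E
```

```text
time: 19.35
position: [0.6727, -0.0314, 0.249]
tool_rot: [0.561, 0.423, -0.549, 0.453]
ft_force: [5.8, -1.2, -2.6]
grip_width: 0.0332
t 19.35 p [ 0.6727 -0.0314  0.249 ] x [ 0.04  -0.022 -0.999] y [ 0.972 -0.231  0.044] z [-0.232 -0.973  0.013] F [ 5.8 -1.2 -2.6] w 0.0332 q [-0.21  0.56  1.32 -0.01  1.22  0.03]
[-0.00015682  0.00064882  0.00544602]
```

```bash
python3 -m inch '[[[0,0,0,0,0],[0,0,0,0,0],[-0.2,-0.6,0,0,0],[-0.2,-0.6,0,0,0],[-0.25,-0.6,0,0,0],[-0.2,-0.6,0,0,0],[-0.2,-0.6,0,0,0],[-0.2,-0.6,0,0,0]]]' 10; python3 - <<'E'
from h import *
p,M=st();d=p-H;print(d@X,d@Y,d[2],"lean",np.arctan2(d@X,d[2]),np.hypot(d@X,d[2]))
E
```

```text
time: 20.02
position: [0.6475, -0.0246, 0.2588]
tool_rot: [0.568, 0.416, -0.542, 0.458]
ft_force: [4.3, -0.6, -2.6]
grip_width: 0.0298
t 20.0167 p [ 0.6475 -0.0246  0.2588] x [ 0.066 -0.024 -0.998] y [ 0.97  -0.235  0.07 ] z [-0.236 -0.972  0.008] F [ 4.3 -0.6 -2.6] w 0.0298 q [-0.21  0.51  1.4  -0.01  1.17  0.04]
0.04881339302851661 0.005547712018153325 0.21081618043614303 lean 0.22753508999354177 0.21639364425195312
```

```bash
python3 -m inch '[[[-0.2,-0.6,0,0,0],[-0.2,-0.6,0,0,0],[-0.15,-0.6,0,0,0],[-0.15,-0.6,0,0,0],[-0.1,-0.6,0,0,0],[-0.1,-0.4,0,0,0],[0,-0.2,0,0,0],[0,0,0,0,0]]]' 10; python3 - <<'E'
from h import *
p,M=st();d=p-H;print(d@X,d@Y,d[2],"lean",np.arctan2(d@X,d[2]),np.hypot(d@X,d[2]))
E
```

```text
time: 20.68
position: [0.6074, -0.014, 0.2669]
tool_rot: [0.569, 0.416, -0.542, 0.458]
ft_force: [3.0, -0.2, -4.9]
grip_width: 0.0301
t 20.6833 p [ 0.6074 -0.014   0.2669] x [ 0.067 -0.023 -0.997] y [ 0.969 -0.235  0.071] z [-0.236 -0.972  0.007] F [ 3.  -0.2 -4.9] w 0.0301 q [-0.2   0.44  1.49 -0.01  1.14  0.04]
0.0073506478037235045 0.005597926258111285 0.21886980358911373 lean 0.03357194960940724 0.21899320296820082
```

```bash
python3 -m inch '[[[0.1,-0.4,0,0,0],[0.1,-0.3,0,0,0],[0,-0.1,0,0,0],[0,-0.1,0,0,0],[0,-0.1,0,0,0]]]' 10; python3 - <<'E'
from h import *
for _ in range(2):
    p,M=st();d=p-H;print(d@X,d@Y,d[2],"lean",np.arctan2(d@X,d[2]),robot.get_obs()["joint_velocities"].round(3));im=camera("scene")
p,M=st();d=p-H;print("lean",np.arctan2(d@X,d[2]))
def crop(n,im,ox,oy):
    cr=cv2.resize(im[oy:oy+110,ox:ox+150],None,fx=5,fy=5,interpolation=cv2.INTER_CUBIC)[:,:,::-1].copy()
    o=np.array([ox,oy]);D=lambda q,c:cv2.polylines(cr,[((proj(n,q)-o+.5)*5).astype(int)],True,c,1)
    for s in(1,-1): D(np.array([crib+dx*.06*X+(s*.038+dy*.015)*Y+[0,0,.016] for dx,dy in((1,1),(1,-1),(-1,-1),(-1,1))]),(0,0,255))
    D([fr(0,-.14,.215,0),fr(0,.14,.215,0)],(255,0,0));D([leg(0,1.82,0),leg(.13,1.82,0)],(0,255,0))
    return cr
cv2.imwrite("pics/p4.png",crop("scene",im,165,180))
E
```

```text
time: 21.1
position: [0.5997, -0.012, 0.267]
tool_rot: [0.571, 0.413, -0.54, 0.46]
ft_force: [3.9, 1.2, 0.7]
grip_width: 0.0299
t 21.1 p [ 0.5997 -0.012   0.267 ] x [ 0.075 -0.024 -0.997] y [ 0.969 -0.235  0.079] z [-0.236 -0.972  0.006] F [3.9 1.2 0.7] w 0.0299 q [-0.2   0.43  1.52 -0.01  1.12  0.04]
-0.0005541086206839831 0.005576418720323298 0.2189540211186698 lean -0.0025307022676788783 [-0.    -0.017  0.03   0.    -0.019  0.   ]
t 21.15 p [ 0.5995 -0.012   0.267 ] x [ 0.075 -0.024 -0.997] y [ 0.969 -0.235  0.079] z [-0.236 -0.972  0.006] F [2.5 0.8 1.4] w 0.0293 q [-0.2   0.43  1.52 -0.01  1.12  0.04]
-0.0008035087989668713 0.005576129153923462 0.2189592168597177 lean -0.0036696568598575488 [-0.001  0.003 -0.005 -0.003  0.006  0.   ]
t 21.2 p [ 0.5996 -0.012   0.267 ] x [ 0.075 -0.024 -0.997] y [ 0.969 -0.235  0.079] z [-0.236 -0.972  0.006] F [2.4 0.9 1.2] w 0.0296 q [-0.2   0.43  1.52 -0.01  1.12  0.04]
lean -0.0030379873453617273
```

View pics/p4.png

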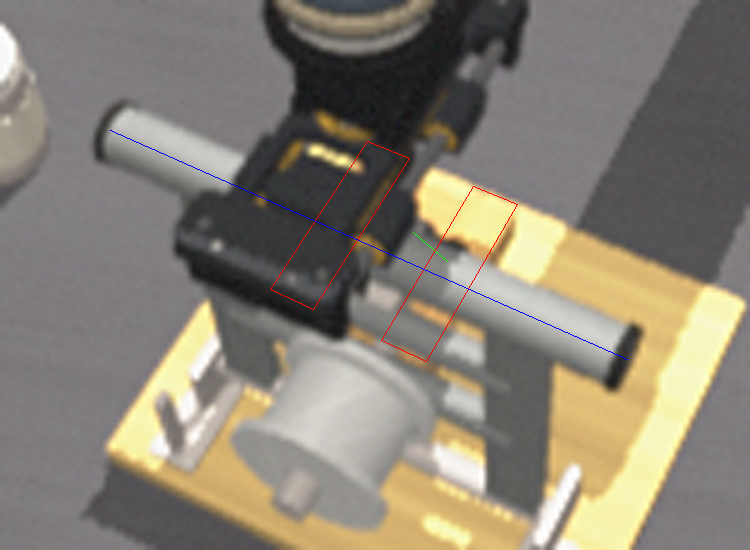

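The tube lies along the predicted upright line, and the arm is at rest with the grip firm. I'm handing in now.

```bash
python3 - <<'E'
from h import *
st();robot.hand_in()
E
```

```text
t 21.2 p [ 0.5996 -0.012   0.267 ] x [ 0.075 -0.024 -0.997] y [ 0.969 -0.235  0.079] z [-0.236 -0.972  0.006] F [2.4 0.9 1.2] w 0.0296 q [-0.2   0.43  1.52 -0.01  1.12  0.04]
the job is handed in; nothing more can be done
```

I finished the job and handed it in at 21.2 s. Both loose slats are on the crib, the kickstand is down, and the frame is held upright in the gripper. The hand-in gave no verdict.

- **Slats:** both were placed crosswise on the fixed pair and let go. In the scene view they sat close to their target outlines. The arm blocked the top view, so that check came from one camera.
- **Kickstand:** I pressed it past centre while the frame leaned back. The contact force fell to about zero, and the next picture showed the leg matching its fully-down position.
- **Frame:** at hand-in the estimated lean was about -0.003 rad, with the tube on the predicted upright line. The grip was 29.6 mm on the 30 mm tube, the wrist force about 3 N, and the arm at rest.
- **Not checked:** in the last picture the gripper and tube hid most of the crib and the foot. I did not look again at the slats after raising the frame, or at the gap between foot and slats.
- **Tin and bottle:** I planned the moves to stay clear of both and felt no contact, but did not measure them again at the end.

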